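# Prove the orange hood-interlock switch on the jar shaker

### The arm

A 6-joint arm with a two-finger parallel gripper is mounted at the origin on the work surface. World frame = base frame: x ahead of the robot, y to its left, z up, the work surface at z = 0. Lengths are in m, angles in rad, forces in N, time in s.
With the tool pointing down it reaches from about 0.35 to 0.775 m from the base axis. Payload 5.5 kg.
Tool frame: the origin (TCP) lies at the very end of the fingers, on their centre line; the grasp point (between the pads) lies 19 mm behind it (env.grasp_offset is the distance from the TCP to the grasp point, in m); z points along the fingers, x is the direction in which the jaws open and shut, and the axes are right-handed (so a half turn about z gives the same grasp; the last joint's range is limited). The gripper opens to 85 mm and grips with 20 to 120 N. Pads are 22 mm wide; open, the fingers measure 114 mm over their backs; the gripper's body (76 mm by 85 mm) begins 54 mm behind the grasp point. The pads swing forward as they close: fully open they stand 13 mm farther back than shut.
Start: joints at [1.077, 0.313, 0.046, 1.304, 0, 1.431], TCP at [0.199, 0.539, 0.231] pointing down, gripper open.
Joint ranges: [-2.76, 2.76], [-0.86, 1.69], [-1.03, 1.26], [-2.2, 2.34], [-1.47, 1.5], [-3.14, 3.14]. Speed limits (rad/s): [2.57, 2.57, 3.14, 3.14, 3.14, 3.14].

### API

Orientations are given as a unit quaternion [w, x, y, z].
In Python, from workcell import status, viewer, env gives the robot as it stands.
- The arm moves only by the tool carry_out, never from a script. Its argument "plan" is a list of rows, each an object of numbers: "x", "y", "z": the shift along the tool's x, y, z in m; "ax", "ay", "az": the turn, a rotation vector about the tool's x, y, z in rad; "hand": the opening, from 0 (shut) to 1 (fully open). In form: [{"x": .., "y": .., "z": .., "ax": .., "ay": .., "az": .., "hand": ..}, ...]. A call has 1 to 12 rows; each row is the pose to reach, as a shift and turn from the pose measured when the call began, along the tool's axes at that moment; what a row does not reach only later rows make up. A row lasts 1/12 s, in which the tool goes at most 41.7 mm and 7.16 degrees, less where a joint would pass 70% of its speed; a pose out of reach is approached as far as the arm can. A call with a gripper value outside its range is refused whole. The fingers move at their own pace and stop on an object; "squeeze" is the grip in N (left out, the last holds). Time passes only in rows, so rows that repeat a pose let the fingers close. It gives the time, the measured TCP pose, the force and the opening at its end, in the units of the state.
- status.get_state(): the state, without advancing time (a new reading comes with each control period).
- viewer.read_camera(name): name is "scene" or "top" or "wrist"; returns the picture (420x560x3 uint8, red, green, blue); there is no depth.
- viewer.camera_model(name): a dict with "vfov" (degrees; the focal length in pixels is half the picture's height over the tangent of half this angle, whatever the lens; pixels are square), "cx", "cy" (the principal point, pixels), "k1" (the pictures are not rectified: a ray, as slopes to the right and down, at radius r is drawn at 1 + k1 r^2 times it, then the intrinsics apply), "T" (4x4, takes a point from camera to world coordinates). Camera axes: x right, y down, z forward; pixel columns grow to the right and rows downward; lengths in m; the calibration is good to about 2 mm. A picture is of the moment at which its call begins: read the wrist's pose just before it. camera_model takes no time and is no camera call; for the wrist camera it gives the pose at the moment of the call.
- env.hand_in(): hands the job in, once; it reports no verdict.
The state is a dict: "clock": time; "joint_pos": joint angles; "qvel": joint speeds; "tau": joint torques, N m; "tcp_pos": TCP position; "orientation": TCP orientation; "wrist_force": force on the tool from outside, world axes, zero at the start; "ft_torque": the same for the moment, N m; "finger_gap": finger opening in m.
Only numpy, scipy, OpenCV 4.12 (cv2) and the standard library are available. Lean on these libraries where they do the work, as an engineer would, in place of code of your own. Each camera call takes 0.05 s, during which the arm holds its last target.

### The job

The orange hood-interlock switch beside the jar shaker has just been replaced: prove it by hand. Push its orange roller down until the switch clicks, hold it down for a moment, then let it go so the lever springs all the way back up. Leave the green switch's lever and the blue-lidded jar standing loose on the bench untouched.

Things in the scene. Friction and masses are not known exactly. Their poses are not given: they have to be found in the camera images.
- orange_roller (a point): Centre of the orange roller (22 mm diameter, 20 mm wide) on the orange switch's lever; at rest 148 mm above the bench, axes z up, -x along the lever (roughly to the robot), y the axle. Level pivot 50 mm along +x, 23 mm lower. Fixed post; orange housing; its head 34 mm behind the roller, top at 139 mm. Beside the white shaker (140 mm high with jars), left or right varies.
- orange_lever (a joint): Orange lever angle in rad: 0 at rest (arm rising 25 degrees above level), growing as the roller is pushed down. Clicks at 0.45 (roller 24 mm down); end stop at 0.8 (43 mm down), may be reached. A spring returns it to 0 when let go; pushing takes 1.5 N at first, 3 N at the click, 4 N before the end stop.
- green_lever (a joint): Green lever angle in rad: 0 at rest (arm rising 25 degrees above level), growing as the roller is pushed down. Same switch with green roller and housing, on the other side of the shaker. Must stay at rest.
- jar_centre (a point): Centre, half-way up, of the loose sample jar standing on the bench on the robot's side of the shaker: clear, blue lid, 64 mm diameter, 58 mm high. Must stay where it is.

How it is judged:
On the way:
1. the orange lever is pushed past its click and held down for a moment (value of joint orange_lever above 0.45 rad), for 0.2 s.
At the end, for the whole second after the job is handed in: The orange lever has been pushed past its click (0.45 rad, held 0.2 s) and is back at rest within 0.06 rad; the green lever is at rest within 0.06 rad and the loose jar is within 15 mm of where it stood (value of joint each of orange_lever, green_lever below 0.06 rad and distance of jar_centre from where it was at the start of the episode below 0.015 m); the robot touches nothing.
It fails at once if the green lever is pushed (beyond 0.15 rad) (value of joint green_lever above 0.15 rad).
It fails at once if the loose jar is moved by more than 15 mm (distance of jar_centre from where it was at the start of the episode above 0.015 m).
It also fails if it takes over 29 s, if anything falls off the work surface, if the arm or the gripper's body presses on something with over 40 N, if the wrist force passes 120 N, or if a joint passes its speed limit or range.

## Working session

There is one attempt and no reset: what is moved stays moved. The work goes in short steps, Python scripts to look and compute and a tool call to move; the robot and the scene stay as the last step left them, time stands still between calls to the robot, and variables do not carry over. Pictures are saved under pics/ and viewed, and the job is handed in when it is done.

Besides the shell and the picture viewer there is one more tool, called after "Call:" as name(argument=value, ...) on one line, values as JSON. carry_out: Moves the arm, as the interface text tells. Its arguments: {"type":"object","properties":{"plan":{"type":"array"},"squeeze":{"type":"number"}},"required":["plan"]}

```bash
mkdir -p pics
python3 - <<'E'
from workcell import status, viewer, env
import cv2
s=status.get_state();print(s)
for n in ("scene","top","wrist"):
    m=viewer.camera_model(n);print(n,m)
    im=viewer.read_camera(n);cv2.imwrite(f"pics/{n}0.png",im[:,:,::-1])
E
```

```text
{'clock': 0.0, 'joint_pos': array([1.07738241e+00, 3.13985470e-01, 4.49713197e-02, 1.30360844e+00,
       1.25088973e-05, 1.43119973e+00]), 'qvel': array([ 0.00078591, -0.0001417 , -0.00038616,  0.00038682, -0.00108568,
       -0.00133841]), 'tau': array([-2.49777740e-04, -4.80632293e+01,  2.98529971e+01,  1.95403537e-02,
        1.56258457e-04, -2.29901781e-05]), 'tcp_pos': array([0.19898261, 0.53892077, 0.23041424]), 'orientation': array([ 4.07064000e-04,  8.20512058e-01,  5.71628488e-01, -8.17403246e-04]), 'wrist_force': array([0.2285252 , 0.27943478, 0.31834165]), 'ft_torque': array([ 0.00806554,  0.01008112, -0.01298924]), 'finger_gap': 0.08545451685942766}
scene {'vfov': 53.50173413955421, 'cx': 274.04795369647854, 'cy': 211.3424211706793, 'k1': -0.014381515874173868, 'T': array([[ 0.86537894,  0.284002  , -0.41287063,  0.84569754],
       [ 0.5007323 , -0.45774374,  0.73466852, -0.55513929],
       [ 0.01965838, -0.84250432, -0.53833077,  0.55685568],
       [ 0.        ,  0.        ,  0.        ,  1.        ]])}
top {'vfov': 57.61395929712252, 'cx': 279.2078263701513, 'cy': 208.42308966750656, 'k1': -0.03177475903330393, 'T': array([[ 0.01185966, -0.99509796,  0.09818044,  0.44970094],
       [-0.99898579, -0.00752599,  0.04439314, -0.002662  ],
       [-0.04343661, -0.09860735, -0.99417798,  0.8166178 ],
       [ 0.        ,  0.        ,  0.        ,  1.        ]])}
wrist {'vfov': 71.07779791047693, 'cx': 274.9653570762805, 'cy': 211.86934711310903, 'k1': -0.006237150689448752, 'T': array([[ 3.46389748e-01,  8.90323991e-01,  2.95528906e-01,
         1.22835035e-01],
       [ 9.38090516e-01, -3.28559700e-01, -1.09702819e-01,
         5.67567305e-01],
       [-5.72162775e-04,  3.15232796e-01, -9.49014203e-01,
         3.73959799e-01],
       [ 0.00000000e+00,  0.00000000e+00,  0.00000000e+00,
         1.00000000e+00]])}
```

View pics/scene0.png

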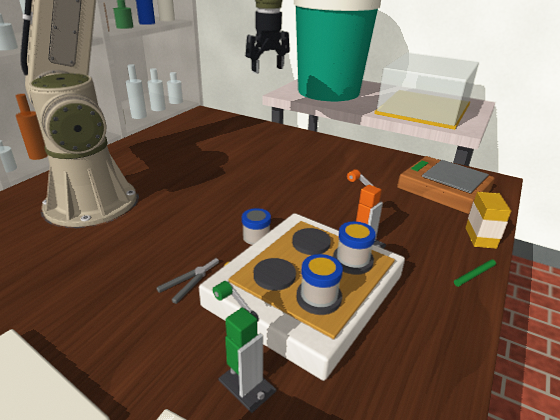

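View pics/top0.png

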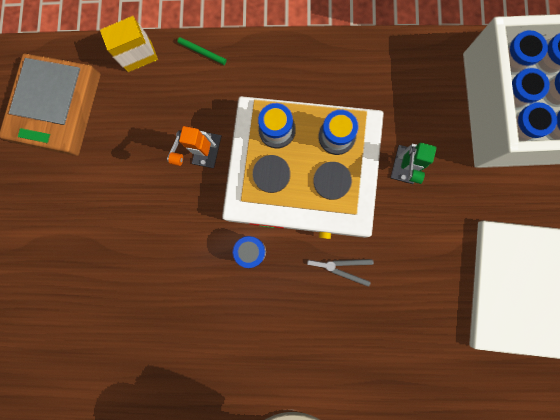

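View pics/wrist0.png

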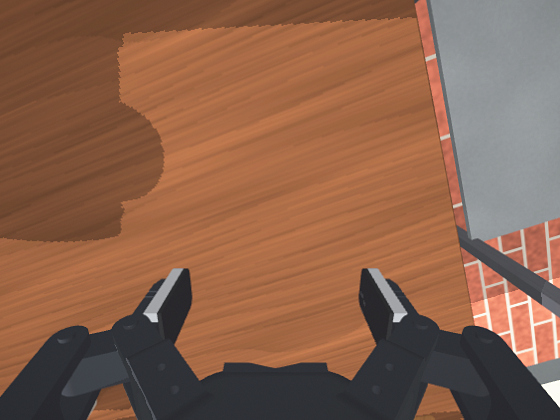

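The scene view has the orange roller at about (353,176) and its housing at (369,195). The top view has the roller at about (175,159) and the housing at (195,140), on the left side of the shaker. The green switch is on the right and the loose jar is at top (249,252). Next I segment the roller in both views and triangulate it.

```bash
cat > h.py <<'E'
import numpy as np, cv2
from workcell import status, viewer, env
def ray(m,u,v):
    f=210/np.tan(np.radians(m["vfov"])/2)
    K=np.array([[f,0,m["cx"]],[0,f,m["cy"]],[0,0,1.]])
    p=cv2.undistortPoints(np.array([[[u,v]]],float),K,np.array([m["k1"],0,0,0.]))[0,0]
    d=m["T"][:3,:3]@np.array([p[0],p[1],1]);return m["T"][:3,3],d/np.linalg.norm(d)
def plane(m,u,v,z):
    o,d=ray(m,u,v);return o+d*(z-o[2])/d[2]
def tri(ms,uvs):
    A=np.zeros((3,3));b=np.zeros(3);L=[]
    for m,(u,v) in zip(ms,uvs):
        o,d=ray(m,u,v);P=np.eye(3)-np.outer(d,d);A+=P;b+=P@o;L.append((o,P))
    x=np.linalg.solve(A,b);return x,[np.linalg.norm(P@(x-o)) for o,P in L]
def proj(m,p):
    f=210/np.tan(np.radians(m["vfov"])/2)
    c=np.linalg.inv(m["T"])@np.append(p,1);x,y=c[0]/c[2],c[1]/c[2];k=1+m["k1"]*(x*x+y*y)
    return m["cx"]+f*x*k,m["cy"]+f*y*k
def blobs(im,lo,hi,roi,mn=15):
    x0,y0,x1,y1=roi
    h=cv2.cvtColor(im,cv2.COLOR_RGB2HSV)[y0:y1,x0:x1]
    n,l,st,c=cv2.connectedComponentsWithStats(cv2.inRange(h,lo,hi),connectivity=4)
    return [(st[i].tolist(),(c[i]+[x0,y0]).round(1).tolist()) for i in range(1,n) if st[i][4]>=mn]
E
python3 - <<'E'
from h import *
S=cv2.imread("pics/scene0.png")[:,:,::-1];T=cv2.imread("pics/top0.png")[:,:,::-1]
print("scene",blobs(S,(4,180,120),(16,255,255),(335,160,400,240)))
print("top",blobs(T,(4,180,120),(16,255,255),(155,115,225,180)))
print("gs",blobs(S,(55,120,40),(75,255,255),(190,270,270,380)))
print("gt",blobs(T,(55,120,40),(75,255,255),(390,130,445,190)))
print("jt",blobs(T,(105,120,60),(125,255,255),(225,225,275,275)))
a=np.hstack([cv2.resize(S[155:245,320:420],None,fx=4,fy=4,interpolation=0),cv2.resize(T[105:195,150:250],None,fx=4,fy=4,interpolation=0)])
cv2.imwrite("pics/zoom0.png",a[:,:,::-1])
E
```

```text
scene [([12, 9, 14, 13, 111], [353.4, 174.8]), ([21, 25, 25, 39, 582], [366.9, 201.9])]
top [([24, 11, 32, 30, 541], [194.5, 139.2]), ([13, 38, 15, 13, 151], [175.2, 158.6])]
gs [([23, 11, 19, 19, 225], [222.7, 289.8]), ([35, 38, 32, 66, 1206], [238.5, 334.1])]
gt [([24, 13, 22, 25, 405], [424.4, 154.5]), ([11, 21, 9, 18, 91], [405.6, 159.9]), ([19, 40, 16, 14, 146], [417.3, 176.3])]
jt [([8, 11, 32, 32, 462], [248.6, 251.6])]
```

View pics/zoom0.png

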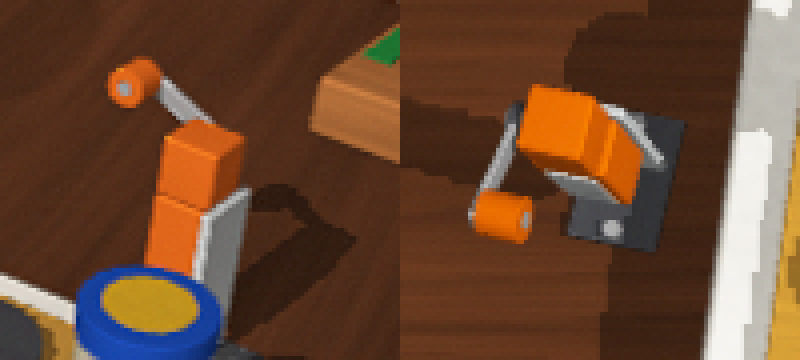

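The zoom shows the roller centre at about (353.5,175.7) in scene and (175.3,159) in top. The lever runs to the left of the housing head. The axle is roughly along the image's left-right direction, tilted slightly.

Run:
```python
from h import *
ms=[viewer.camera_model("scene"),viewer.camera_model("top")]
np.set_printoptions(precision=4,suppress=True)
print("roller",tri(ms,[(353.6,175.6),(175.4,158.8)]))
print("top@.148",plane(ms[1],175.4,158.8,.148),"scene@.148",plane(ms[0],353.6,175.6,.148))
# axle ends in top view: left end zoom(474,215) right end (527,222)
a=plane(ms[1],(474-400)/4+150,215/4+105,.148);b=plane(ms[1],(527-400)/4+150,220/4+105,.148);print("axle",a,b,np.degrees(np.arctan2(*(a-b)[[1,0]])))
# lever pivot top (518,112) at z .125
p=plane(ms[1],(516-400)/4+150,112/4+105,.125);e=plane(ms[1],(474-400)/4+150,214/4+105,.148);print("lever",p,e)
print("head", [plane(ms[1],(x-400)/4+150,y/4+105,.139) for x,y in[(530,86),(599,96),(588,170),(519,160)]])
print("jar lid",plane(ms[1],248.6,251.6,.058))
print("green",tri(ms,[(222.7,290),(417.3,176.3)]))
print("shaker corners",[plane(ms[1],u,v,.05) for u,v in[(240,98),(383,110),(371,236),(224,220)]])
s=status.get_state();from scipy.spatial.transform import Rotation as R
q=s["orientation"];print(R.from_quat(q[[1,2,3,0]]).as_matrix(),s["tcp_pos"])
```

```text
roller (array([0.6046, 0.2167, 0.1467]), [np.float64(0.00028848793264328734), np.float64(0.00028848793264330794)])
top@.148 [0.6046 0.2165 0.148 ] scene@.148 [0.6052 0.214  0.148 ]
axle [0.6047 0.2292 0.148 ] [0.6024 0.2047 0.148 ] 84.60447003726172
lever [0.6596 0.2192 0.125 ] [0.6052 0.2292 0.148 ]
head [array([0.6677, 0.2086, 0.139 ]), array([0.6627, 0.1761, 0.139 ]), array([0.6278, 0.1799, 0.139 ]), array([0.6326, 0.2123, 0.139 ])]
jar lid [0.4381 0.091  0.058 ]
green (array([ 0.5742, -0.2141,  0.1496]), [np.float64(0.00037196648870319255), np.float64(0.00037196648870318756)])
shaker corners [array([0.7572, 0.1165, 0.05  ]), array([ 0.7304, -0.1797,  0.05  ]), array([ 0.4717, -0.1517,  0.05  ]), array([0.501 , 0.1433, 0.05  ])]
[[ 0.3464  0.9381 -0.0007]
 [ 0.9381 -0.3464 -0.0012]
 [-0.0014 -0.0002 -1.    ]] [0.199  0.539  0.2306]
```

Roller is at about (0.605, 0.216, 0.148). The lever's +x is yawed about -8°, and the head's front is about 27 mm behind the roller. I'll move over at height and shut the fingers on the way.

Call:
carry_out(plan=[{"x": -0.008,"y": 0.024,"az": -0.03,"hand": 0},{"x": -0.02,"y": 0.06,"az": -0.06,"hand": 0},{"x": -0.032,"y": 0.095,"az": -0.09,"hand": 0},{"x": -0.044,"y": 0.13,"az": -0.12,"hand": 0},{"x": -0.056,"y": 0.166,"az": -0.15,"hand": 0},{"x": -0.068,"y": 0.2,"az": -0.18,"hand": 0},{"x": -0.08,"y": 0.237,"az": -0.215,"hand": 0},{"x": -0.092,"y": 0.273,"az": -0.215,"hand": 0},{"x": -0.104,"y": 0.308,"az": -0.215,"hand": 0},{"x": -0.116,"y": 0.344,"az": -0.215,"hand": 0},{"x": -0.125,"y": 0.37,"az": -0.215,"hand": 0},{"x": -0.132,"y": 0.392,"az": -0.215,"hand": 0}])

```text
schema error: expected keys x, y, z, ax, ay, az, hand
```

Run:
```python
from h import *
from scipy.spatial.transform import Rotation as R
np.set_printoptions(precision=4,suppress=True)
s=status.get_state();q=s["orientation"];M=R.from_quat(q[[1,2,3,0]]).as_matrix();print(s["clock"],s["tcp_pos"],s["finger_gap"],s["wrist_force"]);print(M)
m=viewer.camera_model("wrist");im=viewer.read_camera("wrist");cv2.imwrite("pics/wrist1.png",im[:,:,::-1])
B=blobs(im,(4,180,100),(16,255,255),(0,0,560,420),60);print(B)
print("proj roller",proj(m,np.array([.6048,.216,.148])))
print("shift to roller", M.T@(np.array([.6048,.216,.148])-s["tcp_pos"]), "lever x in tool", M.T@np.array([.99,-.14,0]))
```

```text
0.15 [0.199  0.539  0.2306] 0.08580991046042559 [-0.4835 -0.7197 -0.7034]
[[ 0.3464  0.9381 -0.0007]
 [ 0.9381 -0.3464 -0.0012]
 [-0.0014 -0.0002 -1.    ]]
[]
proj roller (np.float64(155.15285868013913), np.float64(560.1830556737223))
shift to roller [-0.1623  0.4926  0.0827] lever x in tool [ 0.2117  0.9772 -0.0005]
```

View pics/wrist1.png

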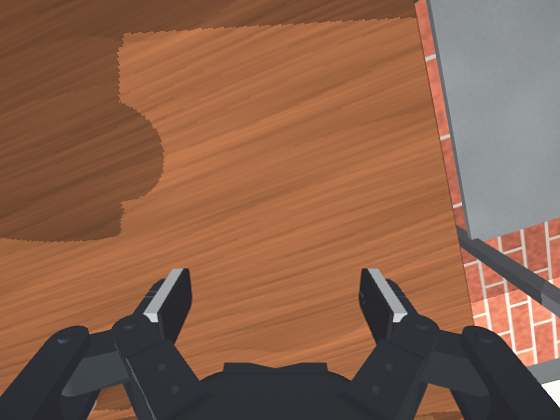

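The move was refused because every row needs all the keys, so the wrist view hasn't changed. I'm resending it with full rows.

Call:
carry_out(plan=[{"x": -0.008,"y": 0.024,"z": 0,"ax": 0,"ay": 0,"az": -0.03,"hand": 0},{"x": -0.02,"y": 0.06,"z": 0,"ax": 0,"ay": 0,"az": -0.06,"hand": 0},{"x": -0.032,"y": 0.095,"z": 0,"ax": 0,"ay": 0,"az": -0.09,"hand": 0},{"x": -0.044,"y": 0.13,"z": 0,"ax": 0,"ay": 0,"az": -0.12,"hand": 0},{"x": -0.056,"y": 0.166,"z": 0,"ax": 0,"ay": 0,"az": -0.15,"hand": 0},{"x": -0.068,"y": 0.2,"z": 0,"ax": 0,"ay": 0,"az": -0.18,"hand": 0},{"x": -0.08,"y": 0.237,"z": 0,"ax": 0,"ay": 0,"az": -0.215,"hand": 0},{"x": -0.092,"y": 0.273,"z": 0,"ax": 0,"ay": 0,"az": -0.215,"hand": 0},{"x": -0.104,"y": 0.308,"z": 0,"ax": 0,"ay": 0,"az": -0.215,"hand": 0},{"x": -0.116,"y": 0.344,"z": 0,"ax": 0,"ay": 0,"az": -0.215,"hand": 0},{"x": -0.125,"y": 0.37,"z": 0,"ax": 0,"ay": 0,"az": -0.215,"hand": 0},{"x": -0.132,"y": 0.392,"z": 0,"ax": 0,"ay": 0,"az": -0.215,"hand": 0}])

```text
clock: 1.2
tcp_pos: [0.5228, 0.2775, 0.2305]
orientation: [0.0, 0.755, 0.656, -0.001]
wrist_force: [-0.2, 1.3, -0.3]
finger_gap: -0.0
```

Run:
```python
from h import *
from scipy.spatial.transform import Rotation as R
np.set_printoptions(precision=4,suppress=True)
s=status.get_state();q=s["orientation"];M=R.from_quat(q[[1,2,3,0]]).as_matrix();print(s["clock"],s["tcp_pos"],s["finger_gap"],s["wrist_force"]);print(M)
m=viewer.camera_model("wrist");im=viewer.read_camera("wrist");cv2.imwrite("pics/wrist2.png",im[:,:,::-1])
B=blobs(im,(4,180,100),(16,255,255),(0,0,560,420),60);print(B)
print("proj roller",proj(m,np.array([.6048,.216,.148])))
print("shift to roller", M.T@(np.array([.6048,.216,.148])-s["tcp_pos"]), "lever x in tool", M.T@np.array([.99,-.14,0]))
```

```text
1.2 [0.5228 0.2775 0.2305] -2.7893911112321692e-05 [-0.1623  1.2506 -0.3173]
[[ 0.1403  0.9901 -0.0006]
 [ 0.9901 -0.1403 -0.0013]
 [-0.0014 -0.0004 -1.    ]]
[([208, 285, 27, 25, 188], [220.0, 298.3]), ([235, 286, 8, 18, 82], [238.8, 294.2])]
proj roller (np.float64(220.5710543311917), np.float64(311.6452449208816))
shift to roller [-0.0492  0.0899  0.0825] lever x in tool [ 0.0003  0.9998 -0.0004]
```

View pics/wrist2.png

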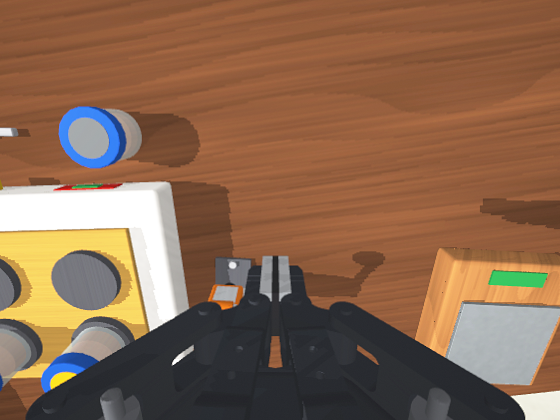

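The wrist view shows the gripper hiding the roller, with the housing's orange front visible at (220,298) and the jar at (90,135), well clear. I'll move above the roller, 6 mm to the robot side of its centre, stop 15 mm above it and check with the scene camera.

Call:
carry_out(plan=[{"x": -0.015,"y": 0.026,"z": 0,"ax": 0,"ay": 0,"az": 0,"hand": 0},{"x": -0.033,"y": 0.056,"z": 0,"ax": 0,"ay": 0,"az": 0,"hand": 0},{"x": -0.049,"y": 0.084,"z": 0,"ax": 0,"ay": 0,"az": 0,"hand": 0},{"x": -0.049,"y": 0.084,"z": 0.01,"ax": 0,"ay": 0,"az": 0,"hand": 0},{"x": -0.049,"y": 0.084,"z": 0.03,"ax": 0,"ay": 0,"az": 0,"hand": 0},{"x": -0.049,"y": 0.084,"z": 0.05,"ax": 0,"ay": 0,"az": 0,"hand": 0},{"x": -0.049,"y": 0.084,"z": 0.055,"ax": 0,"ay": 0,"az": 0,"hand": 0},{"x": -0.049,"y": 0.084,"z": 0.055,"ax": 0,"ay": 0,"az": 0,"hand": 0}])

```text
clock: 1.92
tcp_pos: [0.6002, 0.2147, 0.1731]
orientation: [0.0, 0.756, 0.655, -0.002]
wrist_force: [-0.6, 0.1, -0.8]
finger_gap: 0.0003
```

Run:
```python
from h import *
s=status.get_state();print(s["clock"],s["tcp_pos"],s["wrist_force"])
S=viewer.read_camera("scene");T=viewer.read_camera("top")
for n in("scene","top"):
    m=viewer.camera_model(n);print(n,"tcp",proj(m,s["tcp_pos"]),"roller",proj(m,np.array([.6048,.216,.148])))
a=np.hstack([cv2.resize(S[120:245,320:420],None,fx=4,fy=4,interpolation=0),cv2.resize(T[85:210,130:230],None,fx=4,fy=4,interpolation=0)])
cv2.imwrite("pics/zoom3.png",a[:,:,::-1])
```

```text
1.9167 [0.60016481 0.21470146 0.17310077] [-0.62840745  0.08161269 -0.81053382]
scene tcp (np.float64(352.90619308410106), np.float64(164.2516535757232)) roller (np.float64(353.75249405044605), np.float64(175.19170413134452))
top tcp (np.float64(171.79082972722003), np.float64(158.03702297064277)) roller (np.float64(175.65339307310114), np.float64(158.70272587949012))
```

View pics/zoom3.png

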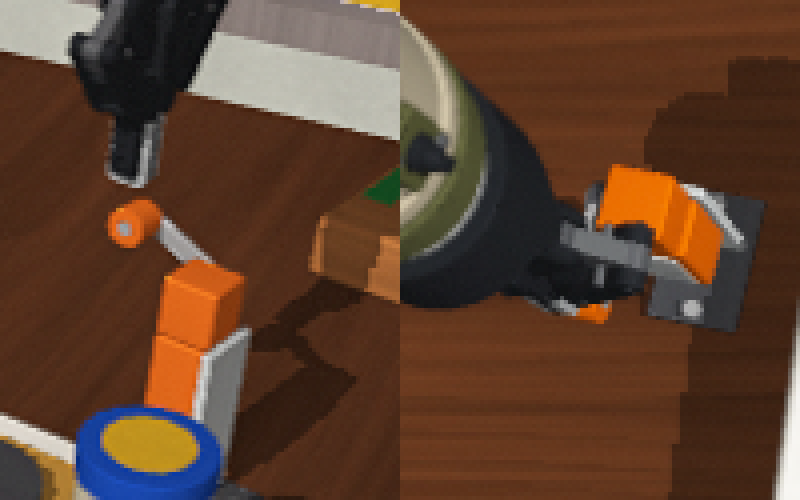

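The fingertip end is at zoom (132,183), directly over the roller at (134,224), and clear of the head. Now I'll press about 37 mm past contact and hold.

Call:
carry_out(plan=[{"x": 0,"y": -0.002,"z": 0.008,"ax": 0,"ay": 0,"az": 0,"hand": 0},{"x": 0,"y": -0.002,"z": 0.014,"ax": 0,"ay": 0,"az": 0,"hand": 0},{"x": 0,"y": -0.002,"z": 0.02,"ax": 0,"ay": 0,"az": 0,"hand": 0},{"x": 0,"y": -0.002,"z": 0.026,"ax": 0,"ay": 0,"az": 0,"hand": 0},{"x": 0,"y": -0.002,"z": 0.032,"ax": 0,"ay": 0,"az": 0,"hand": 0},{"x": 0,"y": -0.003,"z": 0.038,"ax": 0,"ay": 0,"az": 0,"hand": 0},{"x": 0,"y": -0.004,"z": 0.044,"ax": 0,"ay": 0,"az": 0,"hand": 0},{"x": 0,"y": -0.004,"z": 0.051,"ax": 0,"ay": 0,"az": 0,"hand": 0},{"x": 0,"y": -0.004,"z": 0.051,"ax": 0,"ay": 0,"az": 0,"hand": 0},{"x": 0,"y": -0.004,"z": 0.051,"ax": 0,"ay": 0,"az": 0,"hand": 0},{"x": 0,"y": -0.004,"z": 0.051,"ax": 0,"ay": 0,"az": 0,"hand": 0},{"x": 0,"y": -0.004,"z": 0.051,"ax": 0,"ay": 0,"az": 0,"hand": 0}])

```text
clock: 3.02
tcp_pos: [0.598, 0.2156, 0.1252]
orientation: [0.002, 0.756, 0.655, -0.0]
wrist_force: [-1.4, -0.1, 2.6]
finger_gap: 0.0005
```

Run:
```python
from h import *
s=status.get_state();print(s["clock"],s["tcp_pos"],s["wrist_force"])
S=viewer.read_camera("scene")
for i in range(3): T=viewer.read_camera("top")
print(blobs(S,(4,180,120),(16,255,255),(335,160,400,240)))
a=np.hstack([cv2.resize(S[120:245,320:420],None,fx=4,fy=4,interpolation=0),cv2.resize(T[85:210,130:230],None,fx=4,fy=4,interpolation=0)])
cv2.imwrite("pics/zoom4.png",a[:,:,::-1]);print(status.get_state()["wrist_force"])
```

```text
3.0167 [0.59795147 0.21556232 0.12522604] [-1.44011753 -0.13257329  2.55511957]
[([8, 25, 13, 10, 82], [349.2, 189.3]), ([21, 25, 25, 39, 579], [366.9, 202.0])]
[-2.5229881   1.61446848  2.69757623]
```

View pics/zoom4.png

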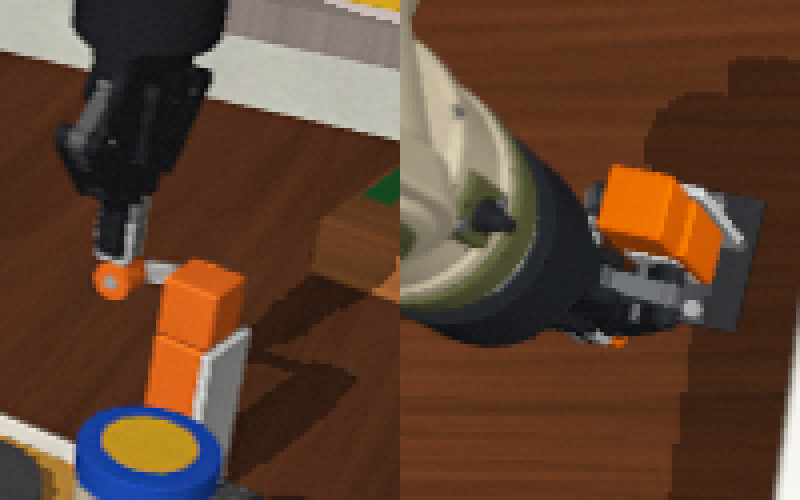

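The fingertip is on the roller, whose centre has dropped to scene (347.8,190.3), and the lever is now roughly level or below. I'll work out the angle before releasing.

Run:
```python
from h import *
m=viewer.camera_model("scene");n=np.array([.14,.99,0]);
def on(u,v,c):
    o,d=ray(m,u,v);return o+d*((c-o)@n)/(d@n)
c=np.array([.605,.216,.148])
a=on(353.6,175.6,c);b=on(347.8,190.3,c);print(a,b,b-a)
print("drop",a[2]-b[2],"angle",np.arcsin(.023/.055)-np.arcsin((.023-(a[2]-b[2]))/.055))
```

```text
[0.60457107 0.21606066 0.1469309 ] [0.59570429 0.21731455 0.10763375] [-0.00886678  0.00125389 -0.03929715]
drop 0.03929715215194657 angle 0.7322715616568165
```

The roller has dropped 34 mm by the TCP height and 39 mm by the image (0.63–0.73 rad), well past the 24 mm click. I'll hold a moment more, then lift straight off.

Call:
carry_out(plan=[{"x": 0,"y": 0,"z": 0.002,"ax": 0,"ay": 0,"az": 0,"hand": 0},{"x": 0,"y": 0,"z": 0.002,"ax": 0,"ay": 0,"az": 0,"hand": 0},{"x": 0,"y": 0,"z": 0.002,"ax": 0,"ay": 0,"az": 0,"hand": 0},{"x": 0,"y": 0,"z": 0.002,"ax": 0,"ay": 0,"az": 0,"hand": 0},{"x": 0,"y": 0,"z": -0.006,"ax": 0,"ay": 0,"az": 0,"hand": 0},{"x": 0,"y": 0,"z": -0.014,"ax": 0,"ay": 0,"az": 0,"hand": 0},{"x": 0,"y": 0,"z": -0.022,"ax": 0,"ay": 0,"az": 0,"hand": 0},{"x": 0,"y": 0,"z": -0.03,"ax": 0,"ay": 0,"az": 0,"hand": 0},{"x": 0,"y": 0,"z": -0.045,"ax": 0,"ay": 0,"az": 0,"hand": 0},{"x": 0,"y": 0,"z": -0.07,"ax": 0,"ay": 0,"az": 0,"hand": 0},{"x": 0,"y": 0,"z": -0.095,"ax": 0,"ay": 0,"az": 0,"hand": 0},{"x": 0,"y": 0,"z": -0.1,"ax": 0,"ay": 0,"az": 0,"hand": 0}])

```text
clock: 4.22
tcp_pos: [0.5993, 0.2162, 0.2303]
orientation: [0.003, 0.756, 0.655, 0.003]
wrist_force: [0.6, 0.7, 1.3]
finger_gap: 0.0002
```

Run:
```python
from h import *
S=viewer.read_camera("scene");T=viewer.read_camera("top")
s=status.get_state();print(s["clock"],s["tcp_pos"],s["wrist_force"],abs(s["qvel"]).max())
print(blobs(S,(4,180,120),(16,255,255),(335,160,400,240)))
print("gs",blobs(S,(55,120,40),(75,255,255),(190,270,270,380)))
print("gt",blobs(T,(55,120,40),(75,255,255),(390,130,445,190)))
print("jt",blobs(T,(105,120,60),(125,255,255),(225,225,275,275)))
cv2.imwrite("pics/scene5.png",S[:,:,::-1])
```

```text
4.3167 [0.598762   0.21606283 0.2274019 ] [ 0.0593732   0.92551448 -0.01195604] 0.06113736514051137
[([12, 9, 14, 13, 110], [353.3, 174.8]), ([21, 25, 25, 39, 583], [366.8, 201.9])]
gs [([23, 11, 19, 19, 225], [222.7, 289.8]), ([35, 38, 32, 66, 1204], [238.5, 334.1])]
gt [([24, 13, 22, 25, 405], [424.4, 154.5]), ([11, 21, 9, 18, 91], [405.6, 159.9]), ([19, 40, 16, 14, 147], [417.3, 176.3])]
jt [([8, 11, 32, 32, 462], [248.6, 251.6])]
```

View pics/scene5.png

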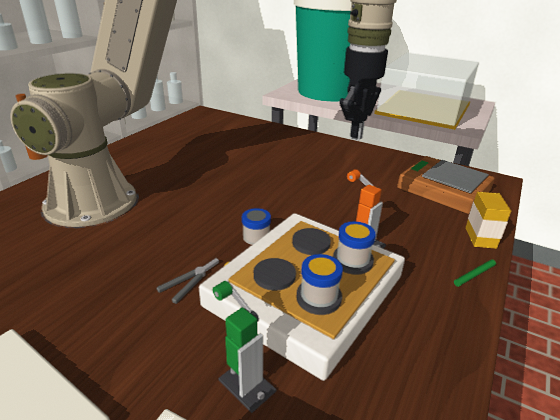

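The roller is back at scene (353.3,174.8), within 0.1 px of where it started. The green lever and the jar haven't moved, and the gripper hangs free about 70 mm above the roller. Handing in.

```bash
python3 -c "
from workcell import env
print(env.hand_in())"
```

```text
the job is handed in; nothing more can be done
None
```

I pushed the orange roller down with shut fingers, past its click, held it, then lifted straight off, and the lever sprang back up. The job is handed in at about 4.3 s of the 29 s; no verdict was reported.

- **Push depth:** The roller went down about 34 mm by tool height and 39 mm by the camera image, or 0.63–0.73 rad against the 0.45 rad click. The two figures differ by 5 mm but both are well past the click. I held it there for more than 0.5 s with about 3 N on the wrist.
- **Final state:** In the last pictures the orange roller was within 0.1 px of its starting image position. The green lever and the loose jar showed no change. The gripper was free in the air about 70 mm above the roller.
- **Failed along the way:** The first move call was refused because its rows lacked some keys, so I resent it with full rows. The wrist camera couldn't see the roller because the gripper hid it, so I relied on the scene and top cameras.

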